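# Open the blue-lidded sample chamber

### The job

Open the sample chamber with the blue lid: press its orange release tab down with a fingertip so that the lid springs up by itself, then push the lid back until it is fully open against its stop and leave it there. Pick nothing up: leave the white-lidded chamber shut and the samples and loose optics where they are.

Things in the scene. Friction and masses are not known exactly. Their poses are not given: they have to be found in the camera images.
- blue_chamber: the blue-lidded sample chamber: a dark open-topped metal box 110 (x) x 100 (y) x 50 mm high, walls 6 mm, bolted to the table. Origin at the centre of its underside; its x axis points from the latch side to the hinge side, z up.
- blue_lid (a joint): the blue lid of that chamber, a plate 116 x 100 x 6 mm with a round window, hinged on the rear (+x) rim: 0 shut, 1.8 rad fully open against its stop (leaning back past vertical). Spring-loaded: once unlatched it rises by itself in about 1 s and stops near 0.95 rad; from there it needs about 1 to 2 N at its edge, and the stiff hinge keeps it where it is left.
- blue_lid_hinge (a point): middle of the blue lid's hinge line, 50 mm above the table, 55 mm behind the chamber's centre along the chamber's x; it turns with the lid. The hinge line runs along the chamber's y.
- blue_lid_edge (a point): middle of the blue lid's free front edge, half-way through its 6 mm thickness, 116 mm from the hinge line; it moves with the lid
- blue_tab (a joint): the orange release tab (a small sprung rocker) on the front of the blue-lidded chamber: 0 at rest, 0.3 rad fully pressed; the lid lets go at about 0.15 to 0.2 rad. Pressed down on its pad it needs about 1.3 N to start and 4 N at the end; it springs back by itself.
- blue_tab_pad (a point): the place to press, straight down: on top of the ribbed orange pad of that tab, 34 mm above the table, 96 mm in front of the chamber's centre. The pad is 30 mm wide (y) and runs from 14 mm beyond this point (towards the front, free end) to 24 mm behind it; it goes down 9 mm here. The tab's upright catch, 24 mm wide, stands 27 mm behind this point and reaches 62 mm above the table.
- blue_sample_center (a point): centre of the brass sample disc (25 mm across, 12 mm high) lying loose on the floor of the blue-lidded chamber; leave it
- white_chamber: the white-lidded sample chamber: a dark open-topped metal box 110 (x) x 100 (y) x 50 mm high, walls 6 mm, bolted to the table. Origin at the centre of its underside; its x axis points from the latch side to the hinge side, z up.
- white_lid (a joint): the white lid of that chamber, a plate 116 x 100 x 6 mm with a round window, hinged on the rear (+x) rim: 0 shut, 1.8 rad fully open against its stop (leaning back past vertical). Spring-loaded: once unlatched it rises by itself in about 1 s and stops near 0.95 rad; from there it needs about 1 to 2 N at its edge, and the stiff hinge keeps it where it is left.
- white_lid_hinge (a point): middle of the white lid's hinge line, 50 mm above the table, 55 mm behind the chamber's centre along the chamber's x; it turns with the lid. The hinge line runs along the chamber's y.
- white_lid_edge (a point): middle of the white lid's free front edge, half-way through its 6 mm thickness, 116 mm from the hinge line; it moves with the lid
- white_tab (a joint): the orange release tab (a small sprung rocker) on the front of the white-lidded chamber: 0 at rest, 0.3 rad fully pressed; the lid lets go at about 0.15 to 0.2 rad. Pressed down on its pad it needs about 1.3 N to start and 4 N at the end; it springs back by itself.
- white_tab_pad (a point): the place to press, straight down: on top of the ribbed orange pad of that tab, 34 mm above the table, 96 mm in front of the chamber's centre. The pad is 30 mm wide (y) and runs from 14 mm beyond this point (towards the front, free end) to 24 mm behind it; it goes down 9 mm here. The tab's upright catch, 24 mm wide, stands 27 mm behind this point and reaches 62 mm above the table.
- white_sample_center (a point): centre of the brass sample disc (25 mm across, 12 mm high) lying loose on the floor of the white-lidded chamber; leave it
- objective_center (a point): centre of a loose bystander, half-way up: black objective lens standing between the chambers, 34 mm across, 50 mm high; leave it
- lens_tube_center (a point): centre of a loose bystander, half-way up: dark lens tube, 31 mm across, 35 mm high; leave it
- post_center (a point): centre of a loose bystander, half-way up: steel post, 25 mm across, 79 mm high; leave it
- filter_box_center (a point): centre of a loose bystander, half-way up: white filter box, 60 x 60 x 22 mm; leave it
- vial_jar_center (a point): centre of a loose bystander, half-way up: small jar, 44 mm across, 60 mm high; leave it
- screwdriver_grip (a point): middle of the handle of a red screwdriver lying on the table; leave it

How it is judged:
On the way, in this order (a step that is already met when the one before it is completed fails the run):
1. the tab of the blue-lidded chamber is pressed down (value of joint blue_tab above 0.1 rad).
2. the blue lid has sprung up by itself, with no finger on it (value of joint blue_lid above 0.7 rad and contact force between the fingers and blue_lid below 0.3 N), for 0.05 s.
3. the blue lid is pushed fully open (value of joint blue_lid above 1.65 rad), for 0.2 s.
At the end, for the whole second after the job is handed in: The blue lid stands at rest at 1.65 rad or more (stop at 1.8), its tab has sprung back, the white lid is shut, the samples are within 12 mm and the loose things within 20 mm of where they stood (value of joint blue_lid above 1.65 rad and velocity of joint blue_lid between -0.05 and 0.05 rad/s and value of joint blue_tab below 0.06 rad and value of joint white_lid below 0.05 rad and distance of each of objective_center, lens_tube_center, post_center, filter_box_center, vial_jar_center, screwdriver_grip from where it was at the start of the episode below 0.02 m and distance of each of blue_sample_center, white_sample_center from where it was at the start of the episode below 0.012 m); the robot touches nothing.
It fails at once if the white-lidded chamber's lid is released (value of joint white_lid above 0.1 rad).
It fails at once if a loose bystander is lifted, carried or knocked away (over 20 mm) (distance of any of objective_center, lens_tube_center, post_center, filter_box_center, vial_jar_center, screwdriver_grip from where it was at the start of the episode above 0.02 m).
It fails at once if a sample is lifted or pushed about (over 12 mm) (distance of any of blue_sample_center, white_sample_center from where it was at the start of the episode above 0.012 m).
It also fails if it takes over 48 s, if anything falls off the work surface, if the arm or the gripper's body presses on something with over 40 N, if the wrist force passes 120 N, or if a joint passes its speed limit or range.

### The arm

A 7-joint arm with a two-finger parallel gripper is mounted at the origin on the work surface. World frame = base frame: x ahead of the robot, y to its left, z up, the work surface at z = 0. Lengths are in m, angles in rad, forces in N, time in s.
With the tool pointing down it reaches from about 0.425 to 1.025 m from the base axis. Payload 9.4 kg.
Tool frame: the origin (TCP) lies midway between the tips of the shut fingers; the grasp point (between the pads) lies 19 mm behind it; z points along the fingers, y is the line along which they close (so a half turn about z gives the same grasp; the last joint's range is limited). The gripper opens to 93 mm and grips with 3 to 60 N. Pads are 15 mm wide; open, the fingers measure 128 mm over their backs; the gripper's body (75 mm by 188 mm) begins 65 mm behind the grasp point.
Start: joints at [-1.41, 0.599, -0.003, 1.599, 0.002, 0.943, -0.08], TCP at [0.171, 0.705, 0.219] pointing down, gripper open.
Joint ranges: [-2.57, 2.57], [-0.35, 1.97], [-1.29, 1.29], [0.11, 2.56], [-1.05, 4.19], [0.11, 1.86], [-2.63, 2.63]. Speed limits (rad/s): [2.22, 2.22, 3.01, 3.01, 3.14, 3.14, 3.14].

### API

Orientations are given as a rotation vector (axis times angle).
In Python, from cell import env gives the robot as it stands.
- The arm moves only by the tool arm_command, never from a script. Its argument "rows" is one flat list of numbers, 7 for each row, row after row: the shift along the tool's x, y, z as a fraction of full scale, then the turn, a rotation vector about the tool's x, y, z as a fraction of full scale, then the gripper's target within -1 to 1 (fully open at 1, half-way at 0, shut at -1). A call has 1 to 10 rows; each row is the pose to reach, as a shift and turn from the pose commanded when the call began, along the tool's axes at that moment; what a row does not reach only later rows make up. Full scale, the value 1, is 0.5 m for a shift and 30 degrees for a turn. A row lasts 1/8 s, in which the tool goes at most 62.5 mm and 10.7 degrees, less where a joint would pass 70% of its speed; a pose out of reach is approached as far as the arm can. A call with a number of a shift or a turn outside -1 to 1 is refused whole. A call with a gripper value outside its range is refused whole. The fingers move at their own pace and stop on an object; "force" is the grip in N (left out, the last holds). Time passes only in rows, so rows that repeat a pose let the fingers close. It gives the time, the measured TCP pose, the force, the opening and the grip force at its end, in the units of the state.
- env.state(): the state, without advancing time (a new reading comes with each control period).
- env.capture(name): name is "scene" or "top" or "wrist"; returns the picture (400x640x3 uint8, red, green, blue); there is no depth.
- env.camera_params(name): a dict with "intrinsics" (3x3 intrinsics, pixels), "origin" and "orientation" of the camera in the world. Camera axes: x right, y down, z forward; pixel columns grow to the right and rows downward; lengths in m; the calibration is good to about 2 mm. A picture is of the moment at which its call begins: read the wrist's pose just before it. camera_params takes no time and is no camera call; for the wrist camera it gives the pose at the moment of the call.
- env.close_job(): hands the job in; it is judged then, once.
Trained networks look in the newest picture that a camera, given by its name, has taken for a name from the list of things; names that differ only in an ending like _2 or _b are one class to them, and where a whole thing is asked for, a point or a joint stands for the part that bears it (a point fixed in the world has none). Each returns a list of dicts, best first, with "p" (0 to 1); they miss things now and then, are a little off and sometimes report something else, mostly with a low value. They report only what shows in the picture. A call takes as long as a camera call.
- env.masks_of(query, camera): "pixels" (400x640 bool, what is visible of it).
- env.spot_point(query, camera): "xyz" ([x, y, z] in m, in world coordinates, good to about 4 mm: a listed point, or the origin of a listed thing).
The state is a dict: "time_s": time; "q": joint angles; "qvel": joint speeds; "joint_efforts": joint torques, N m; "eef_pos": TCP position; "ee_rot": TCP orientation; "wrist_force": force on the tool from outside, world axes, zero at the start; "wrist_torque": the same for the moment, N m; "opening": opening from 0.0 (shut) to 1.0 (fully open); "grip_force": force on a finger pad.
Only numpy, scipy, OpenCV 4.12 (cv2) and the standard library are available. Lean on these libraries where they do the work, as an engineer would, in place of code of your own. Each camera call takes 0.05 s, during which the arm holds its last target. There are 200 camera calls.

## Working session

There is one attempt and no reset: what is moved stays moved. The work goes in short steps, Python scripts to look and compute and a tool call to move; the robot and the scene stay as the last step left them, time stands still between calls to the robot, and variables do not carry over. Pictures are saved under pics/ and viewed, at most 10 in all, crops included, and the job is handed in when it is done.

Besides the shell and the picture viewer there is one more tool, called after "Request:" as name(argument=value, ...) on one line, values as JSON. arm_command: Moves the arm, as the interface text tells. Shift numbers are shares of 0.5 m and turn numbers shares of 30 degrees, none past 1 either way. Its arguments: {"type":"object","properties":{"rows":{"type":"array"},"force":{"type":"number"}},"required":["rows"]}

```bash
mkdir -p pics
cat > h.py <<'E'
import numpy as np,cv2
from scipy.spatial.transform import Rotation as R
from cell import env
def snap(c,n):
    im=env.capture(c); cv2.imwrite(f'pics/{n}.png',im[:,:,::-1]); return im
def proj(c,P):
    p=env.camera_params(c);O=np.array(p['orientation'])
    Rm=O if O.shape==(3,3) else R.from_rotvec(O).as_matrix() if O.size==3 else R.from_quat(O).as_matrix()
    v=np.array(p['intrinsics'])@(Rm.T@(np.array(P)-p['origin'])); return v[:2]/v[2]
def totool(target):
    s=env.state(); return R.from_rotvec(s['ee_rot']).inv().apply(np.array(target)-s['eef_pos'])/0.5
E
python3 - <<'E'
from h import *
np.set_printoptions(precision=4,suppress=True)
for c in ['top','scene']:
    snap(c,c+'0')
    for q in ['blue_chamber','blue_tab_pad','blue_lid_hinge','blue_lid_edge','white_chamber','white_tab_pad','objective_center','post_center','vial_jar_center','lens_tube_center','filter_box_center']:
        print(c,q,[(np.round(d['xyz'],4),round(d['p'],2),proj(c,d['xyz']).round()) for d in env.spot_point(q,c)[:2]])
s=env.state();print(s['time_s'],s['eef_pos'],s['ee_rot'],R.from_rotvec(s['ee_rot']).as_matrix(), s['opening'])
print(env.camera_params('top')['orientation'])
E
```

```text
top blue_chamber [(array([ 0.5775, -0.1221,  0.0014]), 0.72, array([365., 221.]))]
top blue_tab_pad [(array([ 0.4879, -0.1436,  0.0336]), 0.76, array([375., 251.]))]
top blue_lid_hinge [(array([ 0.6273, -0.1105,  0.0522]), 0.71, array([362., 201.]))]
top blue_lid_edge [(array([ 0.5145, -0.133 ,  0.0521]), 0.98, array([372., 241.]))]
top white_chamber [(array([0.5757, 0.4129, 0.0109]), 0.62, array([179., 224.])), (array([ 0.5573,  0.1647, -0.0015]), 0.59, array([266., 229.]))]
top white_tab_pad [(array([ 0.5778, -0.1222,  0.0014]), 0.63, array([365., 221.])), (array([0.4622, 0.157 , 0.0358]), 0.54, array([267., 262.]))]
top objective_center [(array([0.5802, 0.005 , 0.024 ]), 0.53, array([321., 219.]))]
top post_center [(array([ 0.4793, -0.4222,  0.037 ]), 0.43, array([475., 252.])), (array([0.4976, 0.1605, 0.0541]), 0.2, array([265., 249.]))]
top vial_jar_center [(array([ 0.7444, -0.0927,  0.0272]), 0.78, array([353., 163.]))]
top lens_tube_center [(array([0.7362, 0.0458, 0.0204]), 0.61, array([306., 167.])), (array([ 0.5784, -0.1217,  0.0043]), 0.36, array([365., 220.]))]
top filter_
[... 680 characters left out ...]
]), 0.46, array([333., 168.]))]
scene objective_center [(array([0.5826, 0.0067, 0.0272]), 0.48, array([321., 205.]))]
scene post_center [(array([ 0.4871, -0.4206,  0.0327]), 0.57, array([143., 252.]))]
scene vial_jar_center [(array([ 0.744 , -0.0914,  0.0341]), 0.94, array([335., 250.]))]
scene lens_tube_center [(array([0.61  , 0.167 , 0.0433]), 0.73, array([372., 184.])), (array([0.734 , 0.0457, 0.0199]), 0.62, array([373., 229.]))]
scene filter_box_center [(array([0.5743, 0.4082, 0.0093]), 0.7, array([414., 165.]))]
1.2 [0.1708 0.7046 0.2186] [0.3727 3.1194 0.    ] [[-0.9719  0.2356  0.    ]
 [ 0.2356  0.9719  0.    ]
 [-0.      0.     -1.    ]] 0.9992123699344427
[-2.118   2.157  -0.1976]
```

View pics/top0.png

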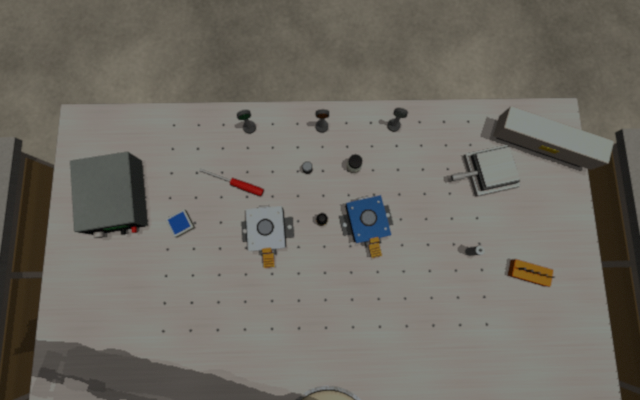

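View pics/scene0.png

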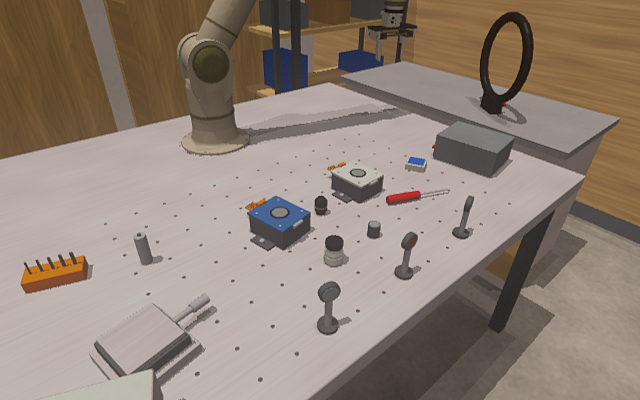

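Request:
arm_command(rows=[-0.1,-0.08,0,0,0,-0.1,-1,-0.2,-0.16,0,0,0,-0.2,-1,-0.3,-0.23,0,0,0,-0.3,-1,-0.4,-0.3,0,0,0,-0.4,-1,-0.5,-0.38,0,0,0,-0.5,-1,-0.6,-0.46,0,0,0,-0.6,-1,-0.7,-0.53,0,0,0,-0.7,-1,-0.8,-0.6,0,0,0,-0.86,-1,-0.83,-0.63,0,0,0,-0.86,-1,-0.83,-0.63,0,0,0,-0.86,-1], force=20)

```text
time_s: 2.45
eef_pos: [0.5011, 0.2988, 0.2187]
ee_rot: [-0.327, 3.124, -0.001]
wrist_force: [0.1, 0.0, -0.5]
opening: 0.012
grip_force: 0.0
```

Run:
```python
from h import *
s=env.state();r=R.from_rotvec(s['ee_rot'])
print(s['time_s'],s['eef_pos'],r.as_matrix().round(3),s['opening'],s['q'],s['wrist_force'])
print(totool([0.484,-0.142,0.15]))
print(r.inv().apply(np.array(env.camera_params('wrist')['origin'])-s['eef_pos']))
```

```text
2.45 [0.50111551 0.29879758 0.2187354 ] [[-0.978 -0.207  0.   ]
 [-0.207  0.978 -0.   ]
 [-0.    -0.    -1.   ]] 0.011837647931811409 [-0.55476436  0.4314194  -0.11283023  1.92581558  0.06726811  0.78774838
  1.07441709] [ 0.06677611  0.03860221 -0.47176669]
[ 0.21597121 -0.85537038  0.13776048]
[ 0.06415479  0.00152338 -0.16599971]
```

Request:
arm_command(rows=[0.03,-0.1,0,0,0,0,-1,0.05,-0.2,0,0,0,0,-1,0.08,-0.3,0,0,0,0,-1,0.1,-0.4,0,0,0,0,-1,0.13,-0.5,0,0,0,0,-1,0.16,-0.6,0.03,0,0,0,-1,0.19,-0.7,0.06,0,0,0,-1,0.21,-0.8,0.1,0,0,0,-1,0.216,-0.855,0.138,0,0,0,-1,0.216,-0.855,0.138,0,0,0,-1])

```text
time_s: 3.7
eef_pos: [0.4843, -0.1402, 0.1486]
ee_rot: [0.331, -3.123, -0.001]
wrist_force: [-0.7, 0.2, 0.7]
opening: 0.007
grip_force: 0.0
```

Run:
```python
from h import *
s=env.state();r=R.from_rotvec(s['ee_rot'])
print(s['time_s'],s['eef_pos'],s['ee_rot'],s['q'],s['wrist_force'])
snap('wrist','w1')
for q in ['blue_tab_pad','blue_lid_edge','blue_lid_hinge','blue_chamber']:
    print(q,[(np.round(d['xyz'],4),round(d['p'],2),proj('wrist',d['xyz']).round()) for d in env.spot_point(q,'wrist')[:2]])
```

```text
3.7 [ 0.48430935 -0.14018939  0.14862699] [ 3.30615099e-01 -3.12252124e+00 -9.14095591e-04] [ 0.21475552  0.44180201 -0.06224126  2.16301701  0.05149369  0.53982061
  1.89602202] [-0.7352686   0.17978677  0.74252352]
blue_tab_pad [(array([ 0.483 , -0.1432,  0.0329]), 0.59, array([309., 184.]))]
blue_lid_edge []
blue_lid_hinge []
blue_chamber []
```

View pics/w1.png

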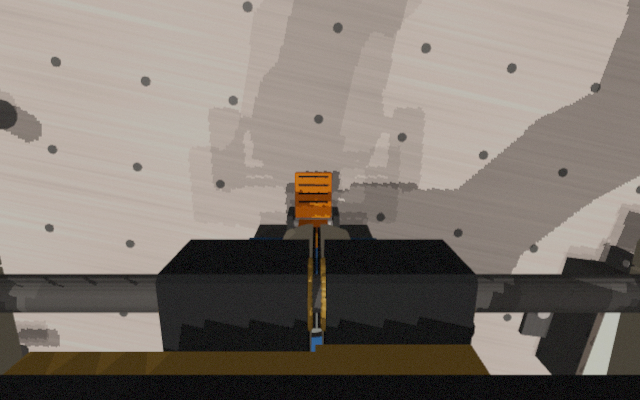

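```bash
cat >> h.py <<'E'
def ray(c,uv,z):
    p=env.camera_params(c);Rm=R.from_rotvec(p['orientation']).as_matrix()
    d=Rm@np.linalg.solve(p['intrinsics'],[uv[0],uv[1],1.]);o=np.array(p['origin']);return o+d*(z-o[2])/d[2]
E
python3 - <<'E'
from h import *
s=env.state()
for uv in [(295,173),(332,173)]: print(ray('wrist',uv,.034))
m=(ray('wrist',(295,173),.034)+ray('wrist',(332,173),.034))/2
cx=-R.from_rotvec(s['ee_rot']).as_matrix()[:,0]
print('pad',m+.014*cx, 'centre',m+.110*cx, totool(m+.010*cx), proj('wrist',s['eef_pos']), cx)
E
```

```text
[ 0.47682046 -0.15601667  0.034     ]
[ 0.47045166 -0.1268129   0.034     ]
pad [ 0.48731297 -0.1384245   0.03401653] centre [ 0.58109751 -0.11791967  0.0341299 ] [ 0.00410099 -0.00160668  0.23257959] [313.37262989 239.34891073] [0.97692225 0.21359193 0.00118087]
```

Request:
arm_command(rows=[0.004,-0.002,0.1,0,0,0,-1,0.004,-0.002,0.19,0,0,0,-1,0.004,-0.002,0.215,0,0,0,-1,0.004,-0.002,0.228,0,0,0,-1,0.004,-0.002,0.235,0,0,0,-1,0.004,-0.002,0.24,0,0,0,-1,0.004,-0.002,0.244,0,0,0,-1,0.004,-0.002,0.247,0,0,0,-1,0.004,-0.002,0.248,0,0,0,-1,0.004,-0.002,0.248,0,0,0,-1])

```text
time_s: 5.2
eef_pos: [0.4834, -0.1413, 0.0266]
ee_rot: [-0.333, 3.122, -0.001]
wrist_force: [-2.3, 3.0, 15.7]
opening: 0.002
grip_force: 8.2
```

Run:
```python
from h import *
snap('scene','s2');s=env.state();print(s['eef_pos'],s['wrist_force'])
for q in ['blue_lid_edge','blue_lid_hinge']:
    print(q,[(np.round(d['xyz'],4),round(d['p'],2)) for d in env.spot_point(q,'scene')[:2]])
```

```text
[ 0.48334137 -0.14127114  0.02665867] [-2.50218823  3.19913717 15.72395423]
blue_lid_edge [(array([ 0.5342, -0.1338,  0.1095]), 0.92), (array([ 0.487 , -0.1422,  0.0249]), 0.71)]
blue_lid_hinge [(array([ 0.6357, -0.1069,  0.0526]), 0.96)]
```

View pics/s2.png

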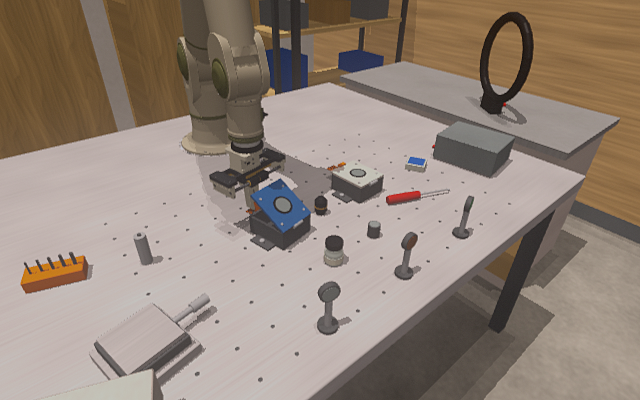

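Request:
arm_command(rows=[0,0,-0.02,0,0,0,-1,0.02,0,-0.06,0,0,0,-1,0.02,0,-0.1,0,0,0,-1,0.02,0,-0.14,0,0,0,-1,0.02,0,-0.18,0,0,0,-1,0.02,0,-0.21,0,0,0,-1,0.02,0,-0.21,0,0,0,-1,0.02,0,-0.21,0,0,0,-1,0.02,0,-0.21,0,0,0,-1,0.02,0,-0.21,0,0,0,-1])

```text
time_s: 6.6
eef_pos: [0.4728, -0.1434, 0.1301]
ee_rot: [0.333, -3.123, -0.0]
wrist_force: [0.8, -0.3, -0.1]
opening: 0.004
grip_force: 0.0
```

Run:
```python
from h import *
snap('scene','s3');s=env.state();print(s['eef_pos'],s['wrist_force'])
for c in ['scene','top']:
  if c=='top': snap('top','t3')
  for q in ['blue_lid_edge','blue_lid_hinge']:
    print(q,[(np.round(d['xyz'],4),round(d['p'],2)) for d in env.spot_point(q,c)[:2]])
cx=np.array([.977,.2136,0])
for x,z in [(-.02,.13),(.04,.13),(.06,.13)]: print(x,totool(np.array([.5811,-.118,z])+x*cx).round(3))
```

```text
[ 0.47281288 -0.143437    0.13021162] [-0.34348735  0.00672243 -0.45260719]
blue_lid_edge [(array([ 0.5616, -0.1286,  0.1372]), 0.67)]
blue_lid_hinge [(array([ 0.6356, -0.107 ,  0.0512]), 0.7)]
blue_lid_edge [(array([ 0.5606, -0.1202,  0.1412]), 0.87)]
blue_lid_hinge [(array([ 0.6333, -0.1122,  0.0492]), 0.72)]
-0.02 [-0.182  0.004  0.001]
0.04 [-0.302  0.004  0.001]
0.06 [-0.342  0.005  0.001]
```

View pics/s3.png

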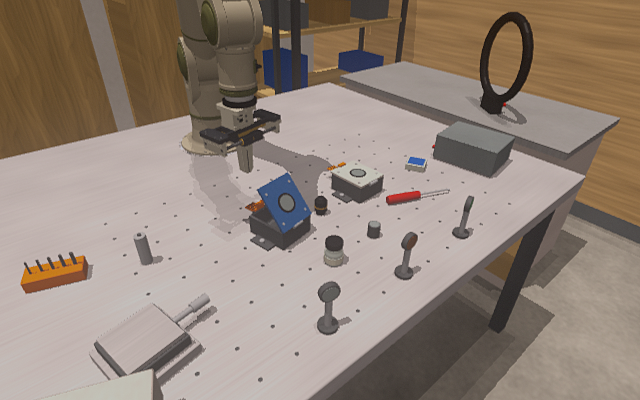

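Request:
arm_command(rows=[-0.06,0.004,0.02,0,0,0,-1,-0.14,0.004,0.02,0,0,0,-1,-0.17,0.004,0.02,0,0,0,-1,-0.19,0.004,0.02,0,0,0,-1,-0.21,0.004,0.02,0,0,0,-1,-0.23,0.004,0.02,0,0,0,-1,-0.25,0.004,0.02,0,0,0,-1,-0.27,0.004,0.02,0,0,0,-1,-0.29,0.004,0.02,0,0,0,-1,-0.31,0.004,0.02,0,0,0,-1])

```text
time_s: 8.15
eef_pos: [0.6247, -0.1087, 0.1206]
ee_rot: [0.333, -3.124, 0.0]
wrist_force: [-0.6, -0.8, 0.3]
opening: 0.004
grip_force: 0.8
```

Run:
```python
from h import *
snap('scene','s4');s=env.state();print(s['eef_pos'],s['wrist_force'])
for q in ['blue_lid_edge','blue_lid_hinge']:
    print(q,[(np.round(d['xyz'],4),round(d['p'],2)) for d in env.spot_point(q,'scene')[:2]])
cx=np.array([.977,.2136,0])
print((np.array(s['eef_pos'])-[.5811,-.118,0])@cx)
```

```text
[ 0.62600181 -0.10823106  0.12059038] [ 1.3149012  -0.69289216 -1.41667137]
blue_lid_edge [(array([ 0.6369, -0.1116,  0.1648]), 0.64)]
blue_lid_hinge [(array([ 0.6365, -0.1085,  0.0517]), 0.95)]
0.045955712915198635
```

View pics/s4.png

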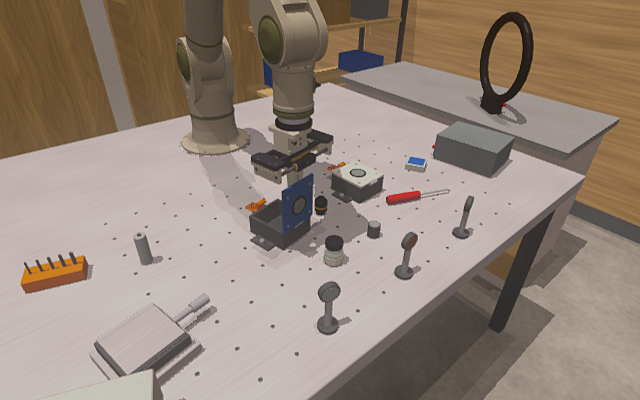

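Request:
arm_command(rows=[-0.008,0,0,0,0,0,-1,-0.014,0,0,0,0,0,-1,-0.02,0,0,0,0,0,-1,-0.025,0,0,0,0,0,-1,-0.03,0,0,0,0,0,-1,-0.03,0,0,0,0,0,-1,-0.03,0,0,0,0,0,-1])

```text
time_s: 9.18
eef_pos: [0.639, -0.1056, 0.1207]
ee_rot: [-0.333, 3.123, -0.0]
wrist_force: [-1.2, -0.2, 0.8]
opening: 0.003
grip_force: 0.2
```

Run:
```python
from h import *
snap('scene','s5');s=env.state();print(s['eef_pos'],s['wrist_force'])
for q in ['blue_lid_edge','blue_lid_hinge']:
    print(q,[(np.round(d['xyz'],4),round(d['p'],2)) for d in env.spot_point(q,'scene')[:2]])
cx=np.array([.977,.2136,0])
print((np.array(s['eef_pos'])-[.5811,-.118,0])@cx)
```

```text
[ 0.63894225 -0.10561933  0.12075516] [ 0.02688964 -0.52911736 -0.3846815 ]
blue_lid_edge [(array([ 0.6622, -0.1048,  0.1594]), 0.65)]
blue_lid_hinge [(array([ 0.6332, -0.1069,  0.0515]), 0.79), (array([ 0.4844, -0.1432,  0.0329]), 0.64)]
0.05915639324346825
```

Request:
arm_command(rows=[-0.004,0,0,0,0,0,-1,-0.008,0,0,0,0,0,-1,-0.012,0,0,0,0,0,-1,-0.012,0,0,0,0,0,-1])

```text
time_s: 9.82
eef_pos: [0.6398, -0.1055, 0.1204]
ee_rot: [0.33, -3.115, -0.0]
wrist_force: [-16.0, -2.0, 11.6]
opening: 0.003
grip_force: 8.9
```

At the stop (force rose to 16 N with no further travel). Back off and away.

Request:
arm_command(rows=[0.01,0,0,0,0,0,-1,0.05,0,0,0,0,0,-1,0.1,0,-0.02,0,0,0,-1,0.17,0,-0.08,0,0,0,-1,0.24,0,-0.15,0,0,0,-1,0.3,0,-0.2,0,0,0,-1,0.32,0,-0.22,0,0,0,-1,0.32,0,-0.22,0,0,0,-1,0.32,0,-0.22,0,0,0,-1])

```text
time_s: 10.95
eef_pos: [0.4892, -0.1377, 0.2298]
ee_rot: [0.334, -3.124, -0.001]
wrist_force: [0.4, -0.0, -1.1]
opening: 0.008
grip_force: 0.0
```

Run:
```python
from h import *
snap('scene','s6');s=env.state();print(s['time_s'],s['eef_pos'],s['wrist_force'])
for q in ['blue_lid_edge','blue_lid_hinge','blue_tab_pad','objective_center','vial_jar_center']:
    print(q,[(np.round(d['xyz'],4),round(d['p'],2)) for d in env.spot_point(q,'scene')[:2]])
```

```text
11.0 [ 0.48904608 -0.1376439   0.22966789] [ 0.19300213  0.65250478 -0.02164682]
blue_lid_edge [(array([0.6836, 0.2344, 0.0125]), 0.47)]
blue_lid_hinge [(array([ 0.6405, -0.1082,  0.0511]), 0.74)]
blue_tab_pad [(array([ 0.4836, -0.142 ,  0.0316]), 0.66), (array([ 0.5572,  0.1633, -0.0029]), 0.49)]
objective_center [(array([0.7402, 0.0455, 0.0213]), 0.58)]
vial_jar_center [(array([ 0.7459, -0.0922,  0.0323]), 0.81)]
```

View pics/s6.png

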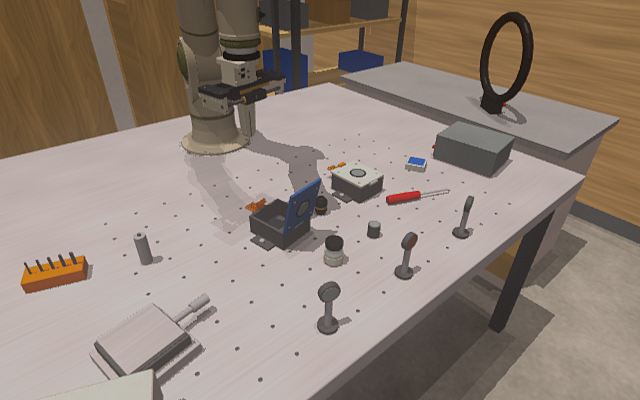

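The lid (290-320, 180-230 px) leans back past vertical, the tab at (257,204) is up again, and the white lid at (357,173) is shut. The other things stand where they were, so I'm handing in.

```bash
python3 -c "
from cell import env
print(env.close_job())"
```

```text
the job is handed in; nothing more can be done
None
```

The job is handed in: I pressed the blue chamber's tab, its lid sprung up by itself, and I pushed it back to its stop and left it there; the last picture shows the white lid shut and nothing else visibly moved, but no verdict was returned.

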